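# Draw the locker bolt with the hooked rod

## Task

Unbolt the stall's locker: take the hooked steel rod from its rest, reach its hook down into the narrow guard on the locker lid, and draw the stiff bolt back until you feel it come up against its hidden stop; keep a firm, steady pull of about 13 N on it there for half a second, never more than 20 N. Then lay the rod back in its rest the way it lay, hook down and pointing the same way. Touch the bolt only with the rod, and leave the gauge, ratchet, socket and crayon where they lie.

Things in the scene. Friction and masses are not known exactly. Their poses are not given: they have to be found in the camera images.
- rod: hooked steel rod, 0.2 kg. Origin: centre of its flat handle (x -72 to 78, 16 wide in y, 14 tall). A 10 thick round shaft runs on along +x to x = 120 and is bent square down (-z) into a 10 thick leg, centred on x = 120, ending 48 below the handle's centreline. Balances about 25 ahead of the origin. Lies level in the rest, leg hanging free, axes as the rest's; grip across y between the posts
- hook_tip (a point): lowest point of the rod's leg, at rod (120, 0, -48)
- rest: fixed wooden rest. Origin on the counter under the rod's origin; the lying rod's origin is 61 above it, same axes. Base 150 x 60 x 8; two posts 12 thick at x = -52 and 64, 42 wide, each with an open-topped notch 24 wide in y, floor 54 and cheek tops 67 above the counter. The handle lies in both notches, free between
- lid: fixed steel plate 230 (x) x 150 (y) x 6, lid of the locker below. Origin: centre of its underside, on the counter. Along its x, centred on y = 0, stands the guard: a channel open at the top, 22 wide and x = -80 to 90 inside, walls 4 thick, rim 48 above the counter. Fingers do not fit in; the bolt runs inside
- lug_top (a point): centre of the top of the bolt's lug, 40 above the counter (8 below the guard's rim). Starts on the guard's midline at lid x = 0 to -43; being drawn it slides along lid -x
- gauge: grey plastic digital pressure gauge 75 x 50 x 22 with a steel nozzle 35 long towards its -x; origin under its centre. Not to be disturbed
- ratchet: worn steel ratchet handle lying flat, 183 long, head 36 across at its +x end, 33 tall; origin on its underside. Not to be disturbed
- socket: chrome hex socket standing on the lid, 24 across, 28 tall; origin under its centre. Not to be disturbed
- crayon: yellow wax tire crayon lying on the lid, 85 x 12 x 12; origin under its centre. Not to be disturbed
- bolt: sliding steel bolt in the guard. Origin under its lug (lid z = 6), axes as the lid's. Lug: upright plate 8 thick in x, 18 wide, 34 tall; a bar 9 tall (top 15 above the counter) runs from it 106 to +x: the hook goes in on this far (+x) side, above the bar. Drawn 30 to 55 along lid -x it stops dead, lug at lid x = -55 to -73: unseen, to be felt. Drags 4 N plus 0.4 N per 10 mm/s; stays where left
Mind the look-alikes: they are no part of the job. Leave any green look-alike of the rod alone.

How it is judged:
On the way, in this order (a step that is already met when the one before it is completed fails the run):
1. the rod is lifted clear of its rest (z of rod in the frame of rest above 0.085 m), for 0.1 s.
2. the drawn bolt stands still against its stop and the rod keeps a pull of over 9 N on it for 0.3 s (x of lug_top in the frame of lid below -0.053 m and linear speed of bolt below 0.01 m/s and contact force between rod and bolt above 9 N), for 0.3 s.
At the end, for the whole second after the job is handed in: The bolt stays drawn (lug beyond lid x = -53 mm) and the rod lies at rest in both notches of its rest, within 15 mm of where it lay, hook down and pointing the same way (x of lug_top in the frame of lid below -0.053 m and horizontal distance between rod and rest below 0.015 m and z of rod in the frame of rest between 0.057 and 0.064 m and x of hook_tip in the frame of rest above 0.09 m and angle between rod's own z axis and vertical below 0.12 rad and linear speed of rod below 0.02 m/s); the robot touches nothing.
It fails at once if the rod pulls or presses on the bolt with more than 22 N (contact force between rod and bolt above 22 N).
It fails at once if the arm or fingers touch the bolt (contact force between any of the fingers, the arm and bolt above 0.5 N).
It fails at once if a bystander is moved more than 20 mm (distance of any of gauge, ratchet, socket, crayon from where it was at the start of the episode above 0.02 m).
It also fails if it takes over 58 s, if anything falls off the work surface, if the arm or the gripper's body presses on something with over 40 N, if the wrist force passes 120 N, or if a joint passes its speed limit or range.

## Robot

A 7-joint arm with a two-finger parallel gripper is mounted at the origin on the work surface. World frame = base frame: x ahead of the robot, y to its left, z up, the work surface at z = 0. Lengths are in m, angles in rad, forces in N, time in s.
With the tool pointing down it reaches from about 0.425 to 0.925 m from the base axis. Payload 6.8 kg.
Tool frame: the origin (TCP) lies on the front face of the gripper's body, between the roots of the fingers; the fingertips stand 73 mm ahead of it and the grasp point (between the pads) lies 54 mm ahead of it; z points along the fingers, y is the line along which they close (so a half turn about z gives the same grasp; the last joint's range is limited). The gripper opens to 85 mm and grips with 20 to 120 N. Pads are 22 mm wide; open, the fingers measure 114 mm over their backs; the gripper's body (76 mm by 85 mm) begins 54 mm behind the grasp point. The pads swing forward as they close: fully open they stand 13 mm farther back than shut.
Start: joints at [-1.401, 0.477, 0.022, 1.555, -0.011, 1.109, -0.083], TCP at [0.185, 0.649, 0.304] pointing down, gripper open.
Joint ranges: [-2.96, 2.96], [-0.34, 2.1], [-1.41, 1.46], [0.24, 2.44], [-1.37, 4.51], [0.17, 1.92], [-2.96, 2.96]. Speed limits (rad/s): [2.39, 2.39, 3.14, 3.14, 3.14, 3.14, 3.14].

## Interface

Orientations are given as a unit quaternion [w, x, y, z].
In Python, from station import bot, optics gives the robot as it stands.
- The arm moves only by the tool drive_tool, never from a script. Its argument "deltas" is a list of rows, each an object with "gripper": the closure in counts, from 0 (fully open) to 255 (shut); "offset": the shift along the tool's x, y, z in units of 1000 mm (1.0 is 1000 mm), a list of three; "angular": the turn, a rotation vector about the tool's x, y, z in units of 45 degrees (1.0 is 45 degrees), a list of three. In form: [{"gripper": gripper, "offset": [dx, dy, dz], "angular": [rx, ry, rz]}, ...]. A call has 1 to 5 rows; each row is the pose to reach, as a shift and turn from the pose commanded when the call began, along the tool's axes at that moment; what a row does not reach only later rows make up. A row lasts 1/10 s, in which the tool goes at most 50 mm and 8.59 degrees, less where a joint would pass 70% of its speed; a pose out of reach is approached as far as the arm can. A call with a number of a shift or a turn outside -1 to 1 is refused whole. A call with a gripper value outside its range is refused whole. The fingers move at their own pace and stop on an object; "grip_force" is the grip in N (left out, the last holds). Time passes only in rows, so rows that repeat a pose let the fingers close. It gives the time, the measured TCP pose, the force, the opening and the grip force at its end, in the units of the state.
- bot.get_obs(): the state, without advancing time (a new reading comes with each control period).
- optics.read_camera(name): name is "side" or "top"; returns the picture (480x640x3 uint8, blue, green, red); there is no depth.
- optics.camera_model(name): a dict with "fx", "fy", "cx", "cy" (pixels), "cam_to_world" (4x4, takes a point from camera to world coordinates). Camera axes: x right, y up, looking along -z (the intrinsics and any distortion apply to the point x, -y, -z); pixel columns grow to the right and rows downward; lengths in m; the calibration is good to about 2 mm. A picture is of the moment at which its call begins. camera_model takes no time and is no camera call.
- bot.hand_in(): hands the job in; it is judged then, once.
The state is a dict: "t": time; "q": joint angles; "joint_vel": joint speeds; "joint_torque": joint torques, N m; "eef_pos": TCP position; "tool_rot": TCP orientation; "contact_force": force on the tool from outside, world axes, zero at the start; "torque": the same for the moment, N m; "gripper_width": opening from 0.0 (shut) to 1.0 (fully open); "grasp_force": force on a finger pad.
Only numpy, scipy, OpenCV 4.12 (cv2) and the standard library are available. Lean on these libraries where they do the work, as an engineer would, in place of code of your own. Each camera call takes 0.05 s, during which the arm holds its last target. There are 200 camera calls.

## Working session

There is one attempt and no reset: what is moved stays moved. The work goes in short steps, Python scripts to look and compute and a tool call to move; the robot and the scene stay as the last step left them, time stands still between calls to the robot, and variables do not carry over. Pictures are saved under pics/ and viewed, at most 10 in all, crops included, and the job is handed in when it is done.

Besides the shell and the picture viewer there is one more tool, called after "Emit:" in YAML: its name, and indented under it one key for each argument. drive_tool: Moves the arm, as the interface text tells. Its arguments: {"type":"object","properties":{"deltas":{"type":"array"},"grip_force":{"type":"number"}},"required":["deltas"]}

```bash
mkdir -p pics
cat > h.py <<'E'
import numpy as np, cv2
from station import bot, optics
def ray(cam,u,v):
    m=optics.camera_model(cam); T=np.array(m["cam_to_world"])
    d=np.array([(u-m["cx"])/m["fx"],-(v-m["cy"])/m["fy"],-1.])
    return T[:3,3],T[:3,:3]@d
def at(cam,u,v,z):
    o,d=ray(cam,u,v); return o+d*(z-o[2])/d[2]
def proj(cam,p):
    m=optics.camera_model(cam); T=np.array(m["cam_to_world"])
    c=T[:3,:3].T@(np.array(p)-T[:3,3]); return np.array([m["cx"]-m["fx"]*c[0]/c[2], m["cy"]+m["fy"]*c[1]/c[2]])
E
python3 - <<'E'
from h import *
for c in("top","side"):
    cv2.imwrite(f"pics/{c}0.png",optics.read_camera(c)); m=optics.camera_model(c); print(c,{k:(np.round(v,3).tolist()) for k,v in m.items()})
o=bot.get_obs(); print({k:np.round(v,3).tolist() for k,v in o.items()})
E
```

```text
top {'fx': 536.584, 'fy': 536.584, 'cx': 326.555, 'cy': 241.391, 'cam_to_world': [[0.012, 0.987, -0.161, 0.489], [-1.0, 0.009, -0.018, -0.08], [-0.016, 0.161, 0.987, 1.009], [0.0, 0.0, 0.0, 1.0]]}
side {'fx': 623.354, 'fy': 623.354, 'cx': 320.888, 'cy': 243.606, 'cam_to_world': [[-0.993, 0.069, -0.095, 0.526], [-0.117, -0.556, 0.823, 0.756], [0.004, 0.828, 0.561, 0.642], [0.0, 0.0, 0.0, 1.0]]}
{'t': 0.1, 'q': [-1.401, 0.478, 0.022, 1.556, -0.011, 1.109, -0.083], 'joint_vel': [-0.002, -0.002, -0.001, -0.0, 0.0, 0.0, -0.001], 'joint_torque': [0.004, -59.776, 1.614, -28.195, 0.013, 0.005, -0.0], 'eef_pos': [0.185, 0.649, 0.303], 'tool_rot': [-0.0, 0.138, 0.99, -0.001], 'contact_force': [0.459, -0.735, 0.348], 'torque': [-0.031, 0.04, 0.031], 'grasp_force': 0.0, 'gripper_width': 1.002}
```

View pics/top0.png

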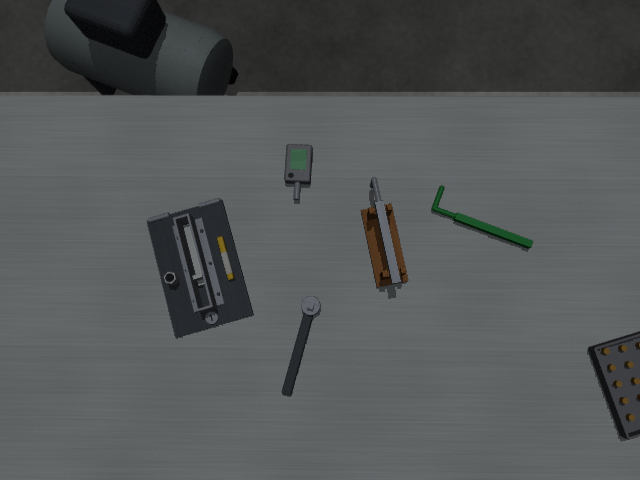

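View pics/side0.png

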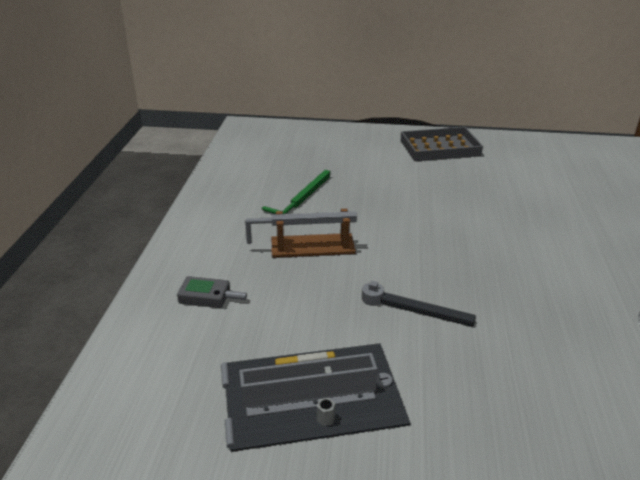

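Top view: the silver rod lies in the brown rest (385,240), with its leg at the upper end (375,182). The lid is at (200,268), with the lug near (200,280). Could be mistaken for the rod: the green hooked rod (485,225), ratchet (302,345) and gauge nozzle (297,190). I choose the silver one in the rest and check it in close crops.

Run:
```python
from h import *
t=cv2.imread("pics/top0.png"); s=cv2.imread("pics/side0.png")
def crop(im,x,y,w,h,k): return cv2.convertScaleAbs(cv2.resize(im[y:y+h,x:x+w],None,fx=k,fy=k,interpolation=cv2.INTER_CUBIC),alpha=1.5)
# top: 5x ; lid 145..225? 
A=crop(t,140,190,120,150,4); B=crop(t,350,170,80,150,4)
cv2.imwrite("pics/c1.png",np.hstack([A,B]))
C=crop(s,215,340,200,110,4);cv2.imwrite("pics/c2.png",C)
D=crop(s,235,195,140,70,5);cv2.imwrite("pics/c3.png",D)
```

```text
(no output)
```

View pics/c1.png

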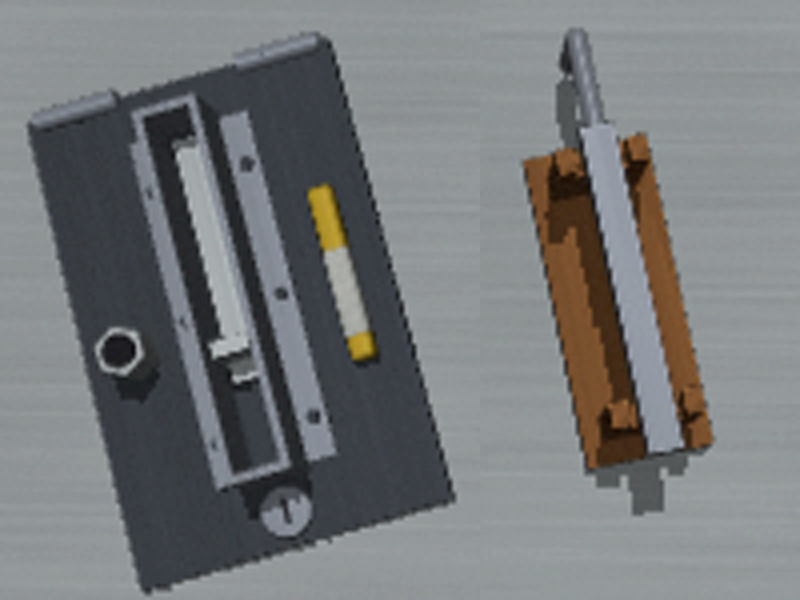

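View pics/c2.png

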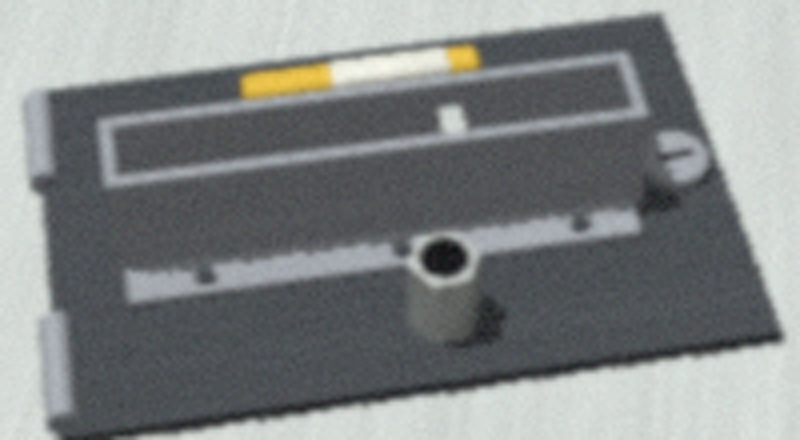

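View pics/c3.png

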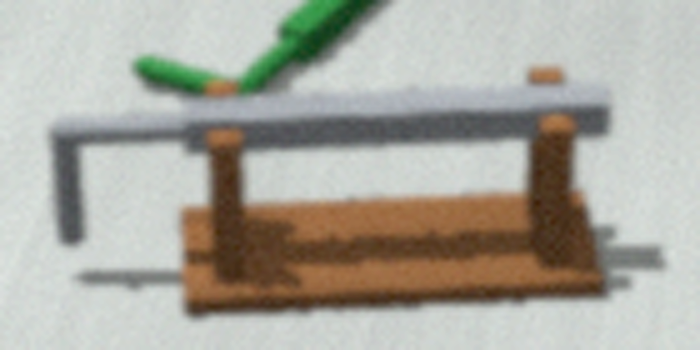

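```bash
cat > fit.py <<'E'
from h import *
from scipy.optimize import least_squares
from scipy.spatial.transform import Rotation as R
def un(c,u,v):
    x0,y0,k,cam,off={"A":(140,190,4,"top",0),"B":(350,170,4,"top",480),"C":(215,340,4,"side",0),"D":(235,195,5,"side",0)}[c]
    return cam,(u-off+.5)/k-.5+x0,(v+.5)/k-.5+y0
def fit(pts,g):
    def f(p):
        c,s=np.cos(p[2]),np.sin(p[2]); r=[]
        for cc,u,v,x,y,z in pts:
            cam,U,V=un(cc,u,v); r+=list(proj(cam,[p[0]+c*x-s*y,p[1]+s*x+c*y,z])-[U,V])
        return np.array(r)
    q=least_squares(f,g,loss="soft_l1"); return q.x,f(q.x).reshape(-1,2).round(1)
L=[("A",132,112,.094,.015,.048),("A",197,94,.094,-.015,.048),("A",293,466,-.084,-.015,.048),("A",218,488,-.084,.015,.048),
("A",146,592,-.115,.075,.006),("A",455,500,-.115,-.075,.006),("C",97,122,.094,-.015,.048),("C",628,53,-.084,-.015,.048),("C",648,113,-.084,.015,.048),("C",105,187,.094,.015,.048),("C",662,14,-.115,-.075,.006),("C",783,335,-.115,.075,.006)]
Rr=[("B",645,452,-.072,.008,.068),("B",686,446,-.072,-.008,.068),("B",580,128,.078,.008,.068),("B",612,124,.078,-.008,.068),("B",525,160,.075,.03,.008),("B",645,133,.075,-.03,.008),("B",713,437,-.075,-.03,.008),("B",588,468,-.075,.03,.008),
("D",182,208,.075,-.03,.008),("D",580,193,-.075,-.03,.008),("D",605,290,-.075,.03,.008),("D",71,242,.12,0,.013)]
if __name__=="__main__":
    l,e=fit(L,[.5,.2,.2]); print("lid",l.round(4),np.degrees(l[2]),e.tolist())
    r,e=fit(Rr,[.5,-.2,.2]); print("rest",r.round(4),np.degrees(r[2]),e.tolist())
    for c,u,v in(("A",228,349),("C",452,118)):
        cam,U,V=un(c,u,v); w=at(cam,U,V,.04)[:2]-l[:2]; cc,s=np.cos(l[2]),np.sin(l[2]); print("lug lid",cc*w[0]+s*w[1],-s*w[0]+cc*w[1])
    o=bot.get_obs(); m=R.from_quat(np.roll(o["tool_rot"],-1)); print(m.as_matrix().round(3))
E
python3 fit.py
```

```text
lid [0.6032 0.1771 0.2987] 17.114705526368386 [[0.6, -0.7], [0.1, -0.8], [0.3, -0.3], [2.8, -1.0], [-0.7, -0.8], [0.2, -1.0], [0.5, 0.1], [0.1, 0.4], [0.7, 1.3], [0.3, 0.9], [0.6, -0.0], [0.7, -0.2]]
rest [ 0.646  -0.1711  0.1984] 11.365276328861814 [[0.4, -2.1], [-0.9, -2.3], [-0.5, -3.0], [0.2, -3.6], [-0.0, 0.2], [0.9, 1.2], [0.4, 2.3], [0.0, 0.6], [0.8, 0.5], [2.0, 0.2], [1.2, -0.8], [-2.0, 1.6]]
lug lid -0.024017711206274155 0.002491852905645269
lug lid -0.021418373603678625 -0.004341509002716214
[[-0.962  0.274 -0.   ]
 [ 0.274  0.962 -0.002]
 [-0.    -0.002 -1.   ]]
```

Run:
```python
from fit import *
for n,p in(("rod",Rr[:4]+Rr[-1:]),("rest",Rr[4:-1]),("rodtop",Rr[:4]),("resttop",Rr[4:8])):
    r,e=fit(p,[.64,-.17,.2]); print(n,r.round(4),np.degrees(r[2]).round(2),e.tolist())
for n,p in(("lidtop",L[:6]),("lidside",L[6:])):
    r,e=fit(p,[.6,.17,.3]); print(n,r.round(4),np.degrees(r[2]).round(2),e.tolist())
```

```text
rod [ 0.6416 -0.1717  0.1967] 11.27 [[0.6, 0.5], [-0.7, 0.3], [-0.1, -0.6], [0.6, -1.2], [0.5, 1.6]]
rest [ 0.6482 -0.1706  0.2043] 11.71 [[-0.5, -0.7], [0.3, 0.0], [0.3, 1.1], [-0.0, -0.5], [-0.5, 0.8], [0.8, 0.1], [0.0, -0.9]]
rodtop [ 0.6413 -0.1715  0.2026] 11.61 [[0.8, 0.7], [-0.5, 0.4], [-0.5, -0.3], [0.3, -1.0]]
resttop [ 0.648  -0.1705  0.208 ] 11.92 [[-0.7, -0.6], [0.1, 0.1], [0.4, 1.1], [0.1, -0.4]]
lidtop [0.6018 0.1777 0.2993] 17.15 [[0.2, 0.1], [-0.3, -0.0], [-0.1, 0.5], [2.4, -0.2], [-1.0, 0.0], [-0.1, -0.2]]
lidside [0.6039 0.1764 0.2968] 17.01 [[0.1, -0.4], [-0.4, 0.1], [0.2, 1.0], [-0.2, 0.3], [0.2, -0.3], [0.0, -0.5]]
```

```bash
cat > go.py <<'E'
import sys
from h import *
from scipy.spatial.transform import Rotation as R
def go(x,y,z,yawdeg):  # yaw = heading of rod +x (tool -x)
    o=bot.get_obs(); m=R.from_quat(np.roll(o["tool_rot"],-1))
    c,s=np.cos(np.radians(yawdeg)),np.sin(np.radians(yawdeg))
    T=R.from_matrix(np.array([[-c,-s,0],[-s,c,0],[0,0,-1.]]))
    print("off",m.inv().apply(np.array([x,y,z])-o["eef_pos"]).round(4),"ang",((m.inv()*T).as_rotvec()/(np.pi/4)).round(4),"t",round(o["t"],2),"pos",np.round(o["eef_pos"],4),"F",np.round(o["contact_force"],2),"q",np.round(o["q"],2), "w",round(o["gripper_width"],3),round(o["grasp_force"],1))
if __name__=="__main__": go(*map(float,sys.argv[1:]))
E
python3 go.py .6493 -.170 .21 11.5
```

```text
off [-0.671  -0.6599  0.0942] ang [-2.100e-03 -3.000e-04 -6.092e-01] t 0.1 pos [0.185  0.6487 0.303 ] F [ 0.46 -0.74  0.35] q [-1.4   0.48  0.02  1.56 -0.01  1.11 -0.08] w 1.002 0.0
```

Emit:
drive_tool:
  deltas:
    - {"gripper": 0, "offset": [-0.67, -0.66, 0.09], "angular": [0, 0, -0.6]}
    - {"gripper": 0, "offset": [-0.67, -0.66, 0.09], "angular": [0, 0, -0.6]}
    - {"gripper": 0, "offset": [-0.67, -0.66, 0.09], "angular": [0, 0, -0.6]}
    - {"gripper": 0, "offset": [-0.67, -0.66, 0.09], "angular": [0, 0, -0.6]}
    - {"gripper": 0, "offset": [-0.67, -0.66, 0.09], "angular": [0, 0, -0.6]}

```text
t: 0.6
eef_pos: [0.3084, 0.4304, 0.2796]
tool_rot: [-0.0, -0.097, 0.995, -0.0]
contact_force: [1.7, 0.7, 0.9]
gripper_width: 0.999
grasp_force: 0.0
```

```bash
python3 go.py .6493 -.170 .21 11.5
```

```text
off [-0.2187 -0.6548  0.0698] ang [-0.0005 -0.0004 -0.0085] t 0.6 pos [0.3084 0.4304 0.2796] F [1.67 0.75 0.93] q [-1.05  0.27 -0.02  1.93  0.01  0.95  0.69] w 0.999 0.0
```

Emit:
drive_tool:
  deltas:
    - {"gripper": 0, "offset": [-0.22, -0.655, 0.07], "angular": [0, 0, -0.01]}
    - {"gripper": 0, "offset": [-0.22, -0.655, 0.07], "angular": [0, 0, -0.01]}
    - {"gripper": 0, "offset": [-0.22, -0.655, 0.07], "angular": [0, 0, -0.01]}
    - {"gripper": 0, "offset": [-0.22, -0.655, 0.07], "angular": [0, 0, -0.01]}
    - {"gripper": 0, "offset": [-0.22, -0.655, 0.07], "angular": [0, 0, -0.01]}

```text
t: 1.1
eef_pos: [0.4312, 0.2144, 0.2547]
tool_rot: [0.0, -0.101, 0.995, 0.0]
contact_force: [0.7, 0.8, -0.8]
gripper_width: 1.001
grasp_force: 0.0
```

Emit:
drive_tool:
  deltas:
    - {"gripper": 0, "offset": [-0.15, -0.42, 0.045], "angular": [0, 0, 0]}
    - {"gripper": 0, "offset": [-0.15, -0.42, 0.045], "angular": [0, 0, 0]}
    - {"gripper": 0, "offset": [-0.15, -0.42, 0.045], "angular": [0, 0, 0]}
    - {"gripper": 0, "offset": [-0.15, -0.42, 0.045], "angular": [0, 0, 0]}
    - {"gripper": 0, "offset": [-0.15, -0.42, 0.045], "angular": [0, 0, 0]}

```text
t: 1.6
eef_pos: [0.5601, 0.0018, 0.2294]
tool_rot: [-0.0, -0.101, 0.995, 0.0]
contact_force: [0.0, 1.2, 0.7]
gripper_width: 1.003
grasp_force: 0.0
```

```bash
python3 go.py .6493 -.170 .21 11.5
```

```text
off [-0.053  -0.1862  0.0194] ang [ 0.0002 -0.0003  0.0011] t 1.6 pos [0.5601 0.0018 0.2294] F [0.04 1.23 0.74] q [-0.3   0.38  0.23  1.92 -0.11  0.86  1.76] w 1.003 0.0
```

Emit:
drive_tool:
  deltas:
    - {"gripper": 0, "offset": [-0.053, -0.186, 0.02], "angular": [0, 0, 0]}
    - {"gripper": 0, "offset": [-0.053, -0.186, 0.02], "angular": [0, 0, 0]}
    - {"gripper": 0, "offset": [-0.053, -0.186, 0.02], "angular": [0, 0, 0]}
    - {"gripper": 0, "offset": [-0.053, -0.186, 0.02], "angular": [0, 0, 0]}
    - {"gripper": 0, "offset": [-0.053, -0.186, 0.02], "angular": [0, 0, 0]}

```text
t: 2.1
eef_pos: [0.6489, -0.1761, 0.2088]
tool_rot: [-0.0, -0.096, 0.995, -0.002]
contact_force: [-0.6, -0.3, 0.8]
gripper_width: 0.999
grasp_force: 0.0
```

```bash
python3 go.py .6493 -.170 .118 11.5
python3 - <<'E'
from h import *
t=optics.read_camera("top"); s=optics.read_camera("side")
A=cv2.resize(t[120:320,320:460],None,fx=3,fy=3); B=cv2.resize(s[100:300,210:340+0],None,fx=3,fy=3)
cv2.imwrite("pics/g.png",np.hstack([A,B[:, :380]]))
E
```

```text
off [-0.0017  0.0064  0.0907] ang [-0.0059 -0.0016 -0.0102] t 2.1 pos [ 0.6489 -0.1761  0.2088] F [-0.64 -0.33  0.75] q [-0.01  0.58  0.26  1.66 -0.17  0.93  2.07] w 0.999 0.0
```

View pics/g.png

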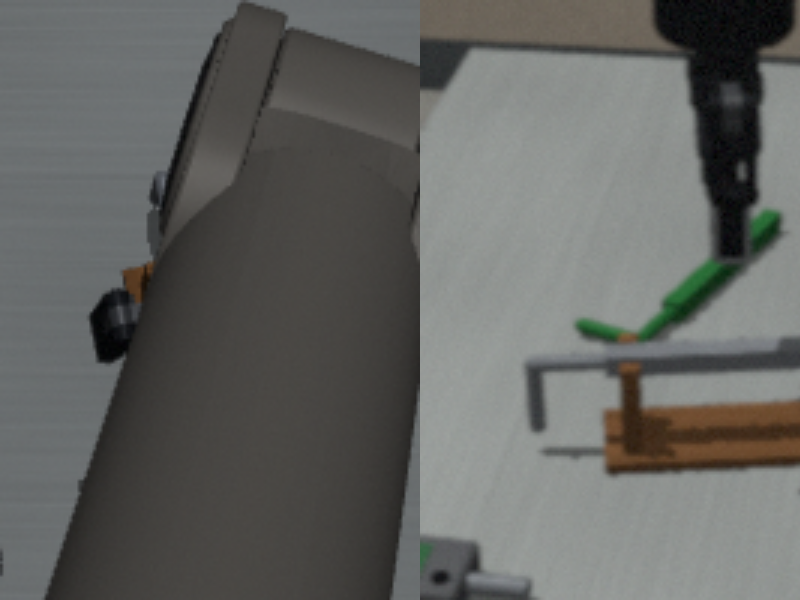

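The crop shows the fingers (735,235 in the right half) above the handle, between the posts. Descending.

Emit:
drive_tool:
  deltas:
    - {"gripper": 0, "offset": [0, 0, 0.03], "angular": [0, 0, 0]}
    - {"gripper": 0, "offset": [0, 0, 0.05], "angular": [0, 0, 0]}
    - {"gripper": 0, "offset": [0, 0, 0.06], "angular": [0, 0, 0]}
    - {"gripper": 0, "offset": [0, 0, 0.06], "angular": [0, 0, 0]}

```text
t: 2.6
eef_pos: [0.6477, -0.1663, 0.1484]
tool_rot: [-0.001, -0.101, 0.995, 0.001]
contact_force: [-0.8, -0.1, -0.6]
gripper_width: 1.001
grasp_force: 0.0
```

```bash
python3 go.py .6493 -.171 .118 11.4
```

```text
off [-0.0007 -0.005   0.0304] ang [ 0.0024 -0.0035  0.0053] t 2.6 pos [ 0.6477 -0.1663  0.1484] F [-0.83 -0.08 -0.59] q [-0.    0.64  0.23  1.7  -0.19  0.82  2.09] w 1.001 0.0
```

Emit:
drive_tool:
  deltas:
    - {"gripper": 0, "offset": [0, -0.002, 0.015], "angular": [0, 0, 0]}
    - {"gripper": 0, "offset": [0, -0.002, 0.03], "angular": [0, 0, 0]}
    - {"gripper": 0, "offset": [0, -0.002, 0.03], "angular": [0, 0, 0]}
    - {"gripper": 0, "offset": [0, -0.002, 0.03], "angular": [0, 0, 0]}

```text
t: 3.0
eef_pos: [0.6488, -0.17, 0.1193]
tool_rot: [-0.0, -0.1, 0.995, 0.0]
contact_force: [-0.0, 0.0, -0.3]
gripper_width: 1.001
grasp_force: 0.0
```

```bash
python3 go.py .6493 -.171 .118 11.4
```

```text
off [-0.0003 -0.0011  0.0013] ang [ 0.0004 -0.0011  0.0028] t 3.0 pos [ 0.6488 -0.17    0.1193] F [-0.05  0.   -0.27] q [ 0.01  0.68  0.22  1.71 -0.2   0.78  2.1 ] w 1.001 0.0
```

Emit:
drive_tool:
  deltas:
    - {"gripper": 255, "offset": [0, -0.001, 0.001], "angular": [0, 0, 0]}
    - {"gripper": 255, "offset": [0, -0.001, 0.001], "angular": [0, 0, 0]}
    - {"gripper": 255, "offset": [0, -0.001, 0.001], "angular": [0, 0, 0]}
    - {"gripper": 255, "offset": [0, -0.001, 0.001], "angular": [0, 0, 0]}
    - {"gripper": 255, "offset": [0, -0.001, 0.001], "angular": [0, 0, 0]}
  grip_force: 30

```text
t: 3.5
eef_pos: [0.6494, -0.171, 0.1191]
tool_rot: [0.0, -0.1, 0.995, -0.0]
contact_force: [-0.0, 0.3, -0.2]
gripper_width: 0.179
grasp_force: 31.2
```

Emit:
drive_tool:
  deltas:
    - {"gripper": 255, "offset": [0, 0, 0], "angular": [0, 0, 0]}
    - {"gripper": 255, "offset": [0, 0, 0], "angular": [0, 0, 0]}
    - {"gripper": 255, "offset": [0, 0, 0], "angular": [0, 0, 0]}
    - {"gripper": 255, "offset": [0, 0, 0], "angular": [0, 0, 0]}
    - {"gripper": 255, "offset": [0, 0, 0], "angular": [0, 0, 0]}
  grip_force: 110

```text
t: 4.0
eef_pos: [0.6496, -0.1711, 0.1193]
tool_rot: [0.0, -0.1, 0.995, -0.0]
contact_force: [-1.5, 0.7, 5.9]
gripper_width: 0.16
grasp_force: 108.0
```

```bash
python3 go.py .6493 -.171 .118 11.4
```

```text
off [0.0003 0.0001 0.0013] ang [-0.0003  0.001   0.003 ] t 4.0 pos [ 0.6496 -0.1711  0.1193] F [-1.54  0.69  5.92] q [ 0.01  0.68  0.22  1.7  -0.2   0.77  2.1 ] w 0.16 108.0
```

Emit:
drive_tool:
  deltas:
    - {"gripper": 255, "offset": [0, 0, -0.02], "angular": [0, 0, 0]}
    - {"gripper": 255, "offset": [0, 0, -0.05], "angular": [0, 0, 0]}
    - {"gripper": 255, "offset": [0, 0, -0.08], "angular": [0, 0, 0]}
    - {"gripper": 255, "offset": [0, 0, -0.1], "angular": [0, 0, 0]}
    - {"gripper": 255, "offset": [0, 0, -0.1], "angular": [0, 0, 0]}

```text
t: 4.5
eef_pos: [0.6505, -0.1714, 0.2214]
tool_rot: [0.002, -0.1, 0.995, -0.001]
contact_force: [0.4, -0.2, -1.7]
gripper_width: 0.156
grasp_force: 107.5
```

```bash
python3 - <<'E'
from h import *
cv2.imwrite("pics/l.png",cv2.resize(optics.read_camera("side")[100:300,200:440],None,fx=3,fy=3))
E
python3 go.py .5 .14 .21 17.1
```

```text
off [0.0843 0.3346 0.0089] ang [-0.0007  0.0018 -0.1236] t 4.55 pos [ 0.6495 -0.171   0.2192] F [-0.42  0.33 -2.13] q [-0.01  0.56  0.25  1.65 -0.17  0.95  2.07] w 0.161 107.5
```

View pics/l.png

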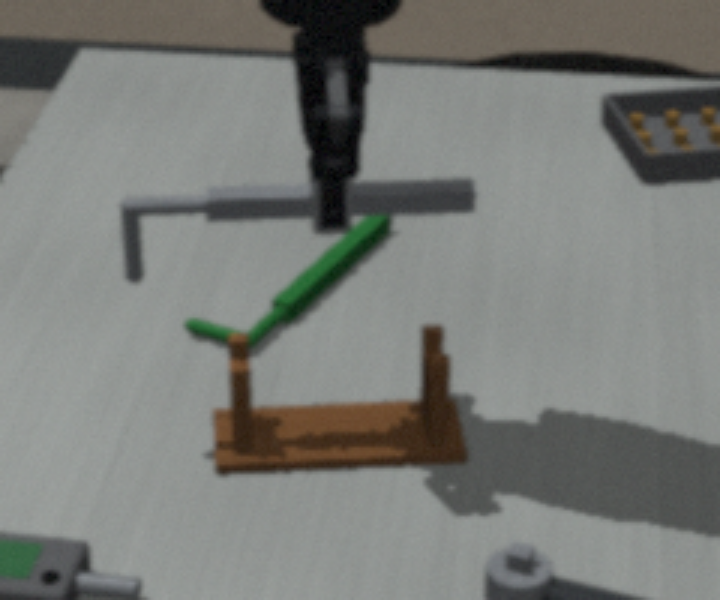

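Run:
```python
from h import *
p=np.array([.6495,-.171,.2192]); c,s=np.cos(np.radians(11.4)),np.sin(np.radians(11.4))
for u,v in((133,280),(133,276),):
    w=at("side",200+u/3-.33,100+v/3-.33,.113)-p; print(c*w[0]+s*w[1],-s*w[0]+c*w[1])
# rear end, top edge centre
for d in (.112,.118): 
  q=p+[c*d,s*d,-.106]; print(3*(proj("side",q)-[200,100])+1)
for d in (-.08,-.085,-.075):
  for y in(-.008,.008):
   for z in (-.058+.007,-.058-.007): print(d,y,z,3*(proj("side",p+[c*d-s*y,s*d+c*y,z])-[200,100])+1)
```

```text
0.11533159665845841 -0.010163147944048904
0.1154254579931723 -0.01484266588966547
[138.51940018 288.28514419]
[127.90444686 288.6796179 ]
-0.08 -0.008 -0.051000000000000004 [475.58577607 183.31624107]
-0.08 -0.008 -0.065 [474.66522472 205.6128154 ]
-0.08 0.008 -0.051000000000000004 [479.35897101 196.26178285]
-0.08 0.008 -0.065 [478.39850818 218.74251997]
-0.085 -0.008 -0.051000000000000004 [484.40491607 183.01909512]
-0.085 -0.008 -0.065 [483.41936804 205.31054574]
-0.085 0.008 -0.051000000000000004 [488.2888969  195.95652313]
-0.085 0.008 -0.065 [487.26180043 218.43207149]
-0.075 -0.008 -0.051000000000000004 [466.76079526 183.61358382]
-0.075 -0.008 -0.065 [465.90532658 205.91528377]
-0.075 0.008 -0.051000000000000004 [470.42305575 196.56724732]
-0.075 0.008 -0.065 [469.52931586 219.0531751 ]
```

Emit:
drive_tool:
  deltas:
    - {"gripper": 255, "offset": [0.005, 0.02, 0], "angular": [0, 0, -0.02]}
    - {"gripper": 255, "offset": [0.015, 0.06, 0], "angular": [0, 0, -0.05]}
    - {"gripper": 255, "offset": [0.027, 0.1, 0], "angular": [0, 0, -0.08]}
    - {"gripper": 255, "offset": [0.04, 0.145, 0], "angular": [0, 0, -0.1]}
    - {"gripper": 255, "offset": [0.051, 0.19, 0], "angular": [0, 0, -0.124]}

```text
t: 5.05
eef_pos: [0.5589, 0.0062, 0.2165]
tool_rot: [-0.002, -0.149, 0.989, 0.0]
contact_force: [0.3, 1.7, -1.6]
gripper_width: 0.16
grasp_force: 107.7
```

```bash
python3 go.py .4931 .1432 .22 17.1
```

```text
off [ 0.0225  0.1503 -0.0033] ang [ 0.0009 -0.0049  0.0006] t 5.05 pos [0.5589 0.0062 0.2165] F [ 0.28  1.67 -1.59] q [-0.29  0.39  0.21  1.93 -0.11  0.83  1.85] w 0.16 107.7
```

Emit:
drive_tool:
  deltas:
    - {"gripper": 255, "offset": [0.008, 0.045, 0], "angular": [0, 0, 0]}
    - {"gripper": 255, "offset": [0.014, 0.09, 0], "angular": [0, 0, 0]}
    - {"gripper": 255, "offset": [0.02, 0.125, 0], "angular": [0, 0, 0]}
    - {"gripper": 255, "offset": [0.023, 0.143, 0], "angular": [0, 0, 0]}
    - {"gripper": 255, "offset": [0.023, 0.149, 0], "angular": [0, 0, 0]}

```text
t: 5.55
eef_pos: [0.4932, 0.1428, 0.2169]
tool_rot: [-0.002, -0.151, 0.989, 0.0]
contact_force: [0.0, -0.3, -2.3]
gripper_width: 0.161
grasp_force: 107.7
```

Emit:
drive_tool:
  deltas:
    - {"gripper": 255, "offset": [0, 0, 0.015], "angular": [0, 0, 0]}
    - {"gripper": 255, "offset": [0, 0, 0.03], "angular": [0, 0, 0]}
    - {"gripper": 255, "offset": [0, 0, 0.04], "angular": [0, 0, 0]}
    - {"gripper": 255, "offset": [0, 0, 0.04], "angular": [0, 0, 0]}
    - {"gripper": 255, "offset": [0, 0, 0.04], "angular": [0, 0, 0]}

```text
t: 6.05
eef_pos: [0.4956, 0.1399, 0.1785]
tool_rot: [-0.0, -0.148, 0.989, -0.0]
contact_force: [0.8, 0.0, -1.2]
gripper_width: 0.159
grasp_force: 107.7
```

```bash
python3 - <<'E'
from h import *
t=optics.read_camera("top"); s=optics.read_camera("side")
A=cv2.resize(t[190:340,140:240],None,fx=4,fy=4); B=cv2.resize(s[300:450,230:330],None,fx=4,fy=4)
cv2.imwrite("pics/k.png",cv2.convertScaleAbs(np.hstack([A,B]),alpha=1.5))
E
python3 go.py .4931 .1432 .18 17.1
```

```text
off [ 0.0019  0.0035 -0.0008] ang [-0.      0.0011 -0.0004] t 6.15 pos [0.496  0.1404 0.1792] F [ 0.29 -0.64 -1.48] q [-0.52  0.38  0.15  2.05 -0.09  0.71  1.56] w 0.161 107.7
```

View pics/k.png

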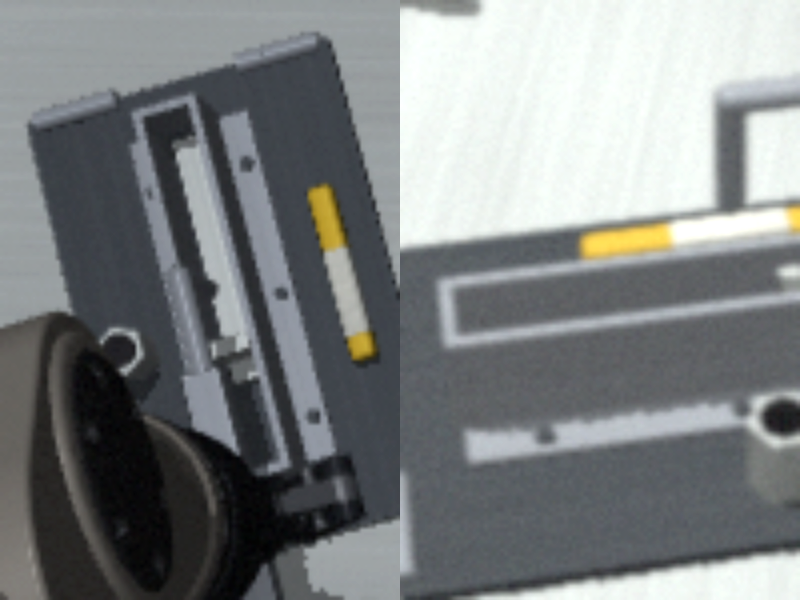

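Run:
```python
from fit import *
lt,_=fit(L[:6],[.6,.17,.3]); ls,_=fit(L[6:],[.6,.17,.3])
def inlid(l,w):
    c,s=np.cos(l[2]),np.sin(l[2]); w=w[:2]-l[:2]; return (np.array([c*w[0]+s*w[1],-s*w[0]+c*w[1]])*1000).round(1)
p=np.array([.496,.1404,.1792]);c,s=np.cos(np.radians(17.1)),np.sin(np.radians(17.1))
tip=p+[.115*c,.115*s,-.106]; sh=p+[.12*c,.12*s,-.058]
print("tip",tip, inlid((lt+ls)/2,tip)); 
def crop(cam,q): return (4*(proj(cam,q)-np.array([140,190] if cam=="top" else [230,300]))+1.5+np.array([0 if cam=="top" else 400,0])).round()
print("pred tip top",crop("top",tip),"side",crop("side",tip),"shaft end top",crop("top",sh),"side",crop("side",sh))
for u,v in((180,268),(210,291)):
    print("top",inlid(lt,at("top",140+(u+.5)/4-.5,190+(v+.5)/4-.5,.121)),inlid(lt,at("top",140+(u+.5)/4-.5,190+(v+.5)/4-.5,.073)))
print("side",inlid(ls,at("side",230+(332.5)/4-.5,300+(208)/4-.5,.073)))
```

```text
tip [0.6059162  0.17421464 0.0732    ] [ 2.1 -3.6]
pred tip top [208. 282.] side [723. 215.] shaft end top [175. 256.] side [706. 105.]
top [ 2.4 -5.5] [12.5  5.8]
top [-10.6 -15.2] [-1.2 -4.5]
side [-2.2 -5.9]
```

Emit:
drive_tool:
  deltas:
    - {"gripper": 255, "offset": [0, 0.0045, 0], "angular": [0, 0, 0]}
    - {"gripper": 255, "offset": [0, 0.0045, 0.005], "angular": [0, 0, 0]}
    - {"gripper": 255, "offset": [0, 0.0045, 0.01], "angular": [0, 0, 0]}
    - {"gripper": 255, "offset": [0, 0.0045, 0.01], "angular": [0, 0, 0]}
    - {"gripper": 255, "offset": [0, 0.0045, 0.01], "angular": [0, 0, 0]}

```text
t: 6.65
eef_pos: [0.494, 0.1448, 0.1685]
tool_rot: [-0.0, -0.149, 0.989, -0.0]
contact_force: [0.4, 0.3, -1.9]
gripper_width: 0.161
grasp_force: 107.7
```

```bash
python3 go.py .4947 .1447 .13 17.1
```

```text
off [-0.0007 -0.0003  0.0385] ang [-0.0002 -0.0008  0.0002] t 6.65 pos [0.494  0.1448 0.1685] F [ 0.39  0.28 -1.87] q [-0.53  0.4   0.15  2.06 -0.09  0.69  1.55] w 0.161 107.7
```

Emit:
drive_tool:
  deltas:
    - {"gripper": 255, "offset": [0, 0, 0.005], "angular": [0, 0, 0]}
    - {"gripper": 255, "offset": [0, 0, 0.012], "angular": [0, 0, 0]}
    - {"gripper": 255, "offset": [0, 0, 0.018], "angular": [0, 0, 0]}
    - {"gripper": 255, "offset": [0, 0, 0.022], "angular": [0, 0, 0]}
    - {"gripper": 255, "offset": [0, 0, 0.022], "angular": [0, 0, 0]}

```text
t: 7.15
eef_pos: [0.4937, 0.1447, 0.146]
tool_rot: [-0.001, -0.149, 0.989, -0.0]
contact_force: [-0.7, -0.8, -0.8]
gripper_width: 0.158
grasp_force: 107.7
```

```bash
python3 go.py .4947 .1447 .13 17.1
```

```text
off [-0.0009 -0.0003  0.0159] ang [-0.0002 -0.0019  0.0002] t 7.15 pos [0.4937 0.1447 0.146 ] F [-0.67 -0.82 -0.82] q [-0.52  0.44  0.14  2.07 -0.1   0.64  1.56] w 0.158 107.7
```

Emit:
drive_tool:
  deltas:
    - {"gripper": 255, "offset": [0, 0, 0.005], "angular": [0, 0, 0]}
    - {"gripper": 255, "offset": [0, 0, 0.01], "angular": [0, 0, 0]}
    - {"gripper": 255, "offset": [0, 0, 0.015], "angular": [0, 0, 0]}
    - {"gripper": 255, "offset": [0, 0, 0.016], "angular": [0, 0, 0]}
    - {"gripper": 255, "offset": [0, 0, 0.016], "angular": [0, 0, 0]}

```text
t: 7.65
eef_pos: [0.494, 0.1449, 0.1305]
tool_rot: [-0.0, -0.149, 0.989, -0.0]
contact_force: [0.4, 0.4, -2.7]
gripper_width: 0.164
grasp_force: 107.7
```

```bash
python3 - <<'E'
from h import *
t=optics.read_camera("top"); s=optics.read_camera("side")
A=cv2.resize(t[190:340,140:240],None,fx=4,fy=4); B=cv2.resize(s[300:450,260:360],None,fx=4,fy=4)
cv2.imwrite("pics/m.png",cv2.convertScaleAbs(np.hstack([A,B]),alpha=1.5))
E
python3 go.py .4947 .1447 .13 17.1
```

```text
off [-0.0003 -0.0004  0.0009] ang [0.     0.0003 0.0003] t 7.75 pos [0.4943 0.145  0.1309] F [ 0.16 -0.76 -1.5 ] q [-0.52  0.46  0.14  2.08 -0.11  0.61  1.56] w 0.16 107.7
```

View pics/m.png

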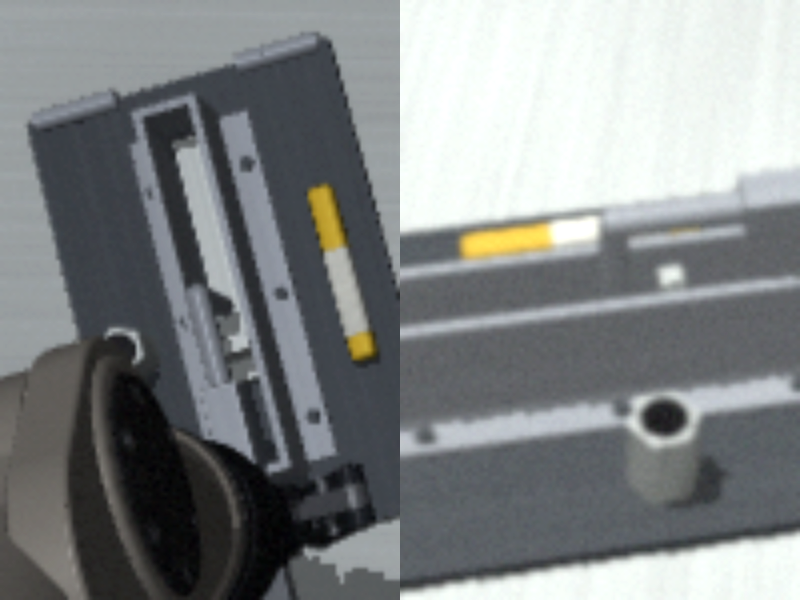

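Crop: the leg is in the guard, on the +x side of the lug (leg 615,265 and lug 671,275 in the right half). Pulling.

Emit:
drive_tool:
  deltas:
    - {"gripper": 255, "offset": [0.002, 0, 0], "angular": [0, 0, 0]}
    - {"gripper": 255, "offset": [0.004, 0, 0], "angular": [0, 0, 0]}
    - {"gripper": 255, "offset": [0.006, 0, 0], "angular": [0, 0, 0]}
    - {"gripper": 255, "offset": [0.008, 0, 0], "angular": [0, 0, 0]}
    - {"gripper": 255, "offset": [0.01, 0, 0], "angular": [0, 0, 0]}
  grip_force: 120

```text
t: 8.25
eef_pos: [0.4844, 0.1419, 0.1308]
tool_rot: [0.0, -0.149, 0.989, 0.0]
contact_force: [-0.1, -0.2, -2.4]
gripper_width: 0.157
grasp_force: 119.5
```

Emit:
drive_tool:
  deltas:
    - {"gripper": 255, "offset": [0.002, 0, 0], "angular": [0, 0, 0]}
    - {"gripper": 255, "offset": [0.004, 0, 0], "angular": [0, 0, 0]}
    - {"gripper": 255, "offset": [0.006, 0, 0], "angular": [0, 0, 0]}
    - {"gripper": 255, "offset": [0.008, 0, 0], "angular": [0, 0, 0]}
    - {"gripper": 255, "offset": [0.01, 0, 0], "angular": [0, 0, 0]}

```text
t: 8.75
eef_pos: [0.4754, 0.1393, 0.131]
tool_rot: [0.001, -0.149, 0.989, 0.0]
contact_force: [4.1, 0.9, -3.9]
gripper_width: 0.155
grasp_force: 119.4
```

```bash
cat > pull.py <<'E'
from h import *
o=bot.get_obs(); u=np.array([np.cos(.2985),np.sin(.2985),0]); F=o["contact_force"]; p=np.array(o["eef_pos"])
w=p-[.603,.177,0]; print("t",o["t"],"pull",(F@u).round(2),"lat",(F@[-u[1],u[0],0]).round(2),"Fz",F[2].round(2),"tcp lid x,y",(w@u*1000).round(1),(w@[-u[1],u[0],0]*1000).round(1),"z",p[2].round(4),"hook~",(w@u*1000+115).round(1))
E
python3 pull.py
```

```text
t 8.75 pull 4.2 lat -0.31 Fz -3.9 tcp lid x,y -133.0 1.4 z 0.131 hook~ -18.0
```

Emit:
drive_tool:
  deltas:
    - {"gripper": 255, "offset": [0.002, 0, 0], "angular": [0, 0, 0]}
    - {"gripper": 255, "offset": [0.004, 0, 0], "angular": [0, 0, 0]}
    - {"gripper": 255, "offset": [0.006, 0, 0], "angular": [0, 0, 0]}
    - {"gripper": 255, "offset": [0.008, 0, 0], "angular": [0, 0, 0]}
    - {"gripper": 255, "offset": [0.01, 0, 0], "angular": [0, 0, 0]}

```text
t: 9.25
eef_pos: [0.4654, 0.1361, 0.1308]
tool_rot: [0.0, -0.149, 0.989, 0.0]
contact_force: [3.8, 1.1, -2.5]
gripper_width: 0.156
grasp_force: 119.4
```

```bash
python3 pull.py
```

```text
t 9.25 pull 3.95 lat -0.05 Fz -2.53 tcp lid x,y -143.6 1.4 z 0.1308 hook~ -28.6
```

Emit:
drive_tool:
  deltas:
    - {"gripper": 255, "offset": [0.0015, 0, 0], "angular": [0, 0, 0]}
    - {"gripper": 255, "offset": [0.003, 0, 0], "angular": [0, 0, 0]}
    - {"gripper": 255, "offset": [0.0045, 0, 0], "angular": [0, 0, 0]}
    - {"gripper": 255, "offset": [0.006, 0, 0], "angular": [0, 0, 0]}
    - {"gripper": 255, "offset": [0.0075, 0, 0], "angular": [0, 0, 0]}

```text
t: 9.75
eef_pos: [0.4582, 0.1339, 0.1308]
tool_rot: [0.0, -0.149, 0.989, 0.0]
contact_force: [4.4, 2.0, -2.4]
gripper_width: 0.156
grasp_force: 119.5
```

```bash
python3 pull.py
```

```text
t 9.75 pull 4.77 lat 0.64 Fz -2.43 tcp lid x,y -151.1 1.4 z 0.1308 hook~ -36.1
```

Emit:
drive_tool:
  deltas:
    - {"gripper": 255, "offset": [0.001, 0, 0], "angular": [0, 0, 0]}
    - {"gripper": 255, "offset": [0.002, 0, 0], "angular": [0, 0, 0]}
    - {"gripper": 255, "offset": [0.003, 0, 0], "angular": [0, 0, 0]}
    - {"gripper": 255, "offset": [0.004, 0, 0], "angular": [0, 0, 0]}

```text
t: 10.15
eef_pos: [0.4544, 0.1327, 0.1308]
tool_rot: [0.0, -0.149, 0.989, 0.0]
contact_force: [3.7, 2.0, -2.5]
gripper_width: 0.157
grasp_force: 119.5
```

```bash
python3 pull.py
```

```text
t 10.15 pull 4.1 lat 0.84 Fz -2.46 tcp lid x,y -155.0 1.4 z 0.1308 hook~ -40.0
```

Emit:
drive_tool:
  deltas:
    - {"gripper": 255, "offset": [0.0005, 0, 0], "angular": [0, 0, 0]}
    - {"gripper": 255, "offset": [0.001, 0, 0], "angular": [0, 0, 0]}
    - {"gripper": 255, "offset": [0.0015, 0, 0], "angular": [0, 0, 0]}
    - {"gripper": 255, "offset": [0.002, 0, 0], "angular": [0, 0, 0]}

```text
t: 10.55
eef_pos: [0.4525, 0.1322, 0.1308]
tool_rot: [-0.0, -0.149, 0.989, 0.0]
contact_force: [3.8, 2.2, -3.8]
gripper_width: 0.155
grasp_force: 119.5
```

```bash
python3 pull.py
```

```text
t 10.55 pull 4.28 lat 0.97 Fz -3.78 tcp lid x,y -157.0 1.4 z 0.1308 hook~ -42.0
```

Emit:
drive_tool:
  deltas:
    - {"gripper": 255, "offset": [0.0005, 0, 0], "angular": [0, 0, 0]}
    - {"gripper": 255, "offset": [0.001, 0, 0], "angular": [0, 0, 0]}
    - {"gripper": 255, "offset": [0.0015, 0, 0], "angular": [0, 0, 0]}
    - {"gripper": 255, "offset": [0.002, 0, 0], "angular": [0, 0, 0]}

```text
t: 10.95
eef_pos: [0.4506, 0.1315, 0.1308]
tool_rot: [-0.0, -0.149, 0.989, 0.0]
contact_force: [4.1, 1.2, -2.5]
gripper_width: 0.154
grasp_force: 119.5
```

```bash
python3 pull.py
```

```text
t 10.95 pull 4.28 lat -0.01 Fz -2.47 tcp lid x,y -159.0 1.4 z 0.1308 hook~ -44.0
```

Emit:
drive_tool:
  deltas:
    - {"gripper": 255, "offset": [0.0005, 0, 0], "angular": [0, 0, 0]}
    - {"gripper": 255, "offset": [0.001, 0, 0], "angular": [0, 0, 0]}
    - {"gripper": 255, "offset": [0.0015, 0, 0], "angular": [0, 0, 0]}
    - {"gripper": 255, "offset": [0.002, 0, 0], "angular": [0, 0, 0]}
    - {"gripper": 255, "offset": [0.0025, 0, 0], "angular": [0, 0, 0]}

```text
t: 11.45
eef_pos: [0.4482, 0.1308, 0.1308]
tool_rot: [-0.0, -0.149, 0.989, 0.0]
contact_force: [3.9, 1.0, -3.2]
gripper_width: 0.16
grasp_force: 119.5
```

Emit:
drive_tool:
  deltas:
    - {"gripper": 255, "offset": [0.0005, 0, 0], "angular": [0, 0, 0]}
    - {"gripper": 255, "offset": [0.001, 0, 0], "angular": [0, 0, 0]}
    - {"gripper": 255, "offset": [0.0015, 0, 0], "angular": [0, 0, 0]}
    - {"gripper": 255, "offset": [0.002, 0, 0], "angular": [0, 0, 0]}
    - {"gripper": 255, "offset": [0.0025, 0, 0], "angular": [0, 0, 0]}

```text
t: 11.95
eef_pos: [0.4458, 0.1301, 0.1308]
tool_rot: [-0.0, -0.149, 0.989, 0.0]
contact_force: [3.5, 2.2, -2.3]
gripper_width: 0.161
grasp_force: 119.5
```

Emit:
drive_tool:
  deltas:
    - {"gripper": 255, "offset": [0.0005, 0, 0], "angular": [0, 0, 0]}
    - {"gripper": 255, "offset": [0.001, 0, 0], "angular": [0, 0, 0]}
    - {"gripper": 255, "offset": [0.0015, 0, 0], "angular": [0, 0, 0]}
    - {"gripper": 255, "offset": [0.002, 0, 0], "angular": [0, 0, 0]}
    - {"gripper": 255, "offset": [0.0025, 0, 0], "angular": [0, 0, 0]}

```text
t: 12.45
eef_pos: [0.4435, 0.1293, 0.1308]
tool_rot: [0.0, -0.149, 0.989, 0.0]
contact_force: [4.2, 0.8, -2.9]
gripper_width: 0.153
grasp_force: 119.5
```

Emit:
drive_tool:
  deltas:
    - {"gripper": 255, "offset": [0.0005, 0, 0], "angular": [0, 0, 0]}
    - {"gripper": 255, "offset": [0.001, 0, 0], "angular": [0, 0, 0]}
    - {"gripper": 255, "offset": [0.0015, 0, 0], "angular": [0, 0, 0]}
    - {"gripper": 255, "offset": [0.002, 0, 0], "angular": [0, 0, 0]}
    - {"gripper": 255, "offset": [0.0025, 0, 0], "angular": [0, 0, 0]}

```text
t: 12.95
eef_pos: [0.4411, 0.1286, 0.1308]
tool_rot: [0.0, -0.149, 0.989, 0.0]
contact_force: [4.4, 0.7, -2.8]
gripper_width: 0.16
grasp_force: 119.5
```

Emit:
drive_tool:
  deltas:
    - {"gripper": 255, "offset": [0.0005, 0, 0], "angular": [0, 0, 0]}
    - {"gripper": 255, "offset": [0.001, 0, 0], "angular": [0, 0, 0]}
    - {"gripper": 255, "offset": [0.0015, 0, 0], "angular": [0, 0, 0]}
    - {"gripper": 255, "offset": [0.002, 0, 0], "angular": [0, 0, 0]}
    - {"gripper": 255, "offset": [0.0025, 0, 0], "angular": [0, 0, 0]}

```text
t: 13.45
eef_pos: [0.4394, 0.1281, 0.131]
tool_rot: [0.001, -0.149, 0.989, 0.0]
contact_force: [6.8, 2.4, -5.2]
gripper_width: 0.155
grasp_force: 119.4
```

Emit:
drive_tool:
  deltas:
    - {"gripper": 255, "offset": [0.0003, 0, 0], "angular": [0, 0, 0]}
    - {"gripper": 255, "offset": [0.0005, 0, 0], "angular": [0, 0, 0]}

```text
t: 13.65
eef_pos: [0.4394, 0.1281, 0.1311]
tool_rot: [0.001, -0.149, 0.989, 0.0]
contact_force: [7.4, 3.1, -5.7]
gripper_width: 0.158
grasp_force: 119.4
```

```bash
python3 pull.py
```

```text
t 13.65 pull 8.04 lat 0.8 Fz -5.68 tcp lid x,y -170.7 1.4 z 0.1311 hook~ -55.7
```

Emit:
drive_tool:
  deltas:
    - {"gripper": 255, "offset": [0.0004, 0, 0], "angular": [0, 0, 0]}
    - {"gripper": 255, "offset": [0.0008, 0, 0], "angular": [0, 0, 0]}
    - {"gripper": 255, "offset": [0.0008, 0, 0], "angular": [0, 0, 0]}

```text
t: 13.95
eef_pos: [0.4393, 0.1281, 0.1312]
tool_rot: [0.002, -0.149, 0.989, 0.0]
contact_force: [8.4, 2.6, -6.8]
gripper_width: 0.157
grasp_force: 119.2
```

```bash
python3 pull.py
```

```text
t 13.95 pull 8.76 lat 0.02 Fz -6.79 tcp lid x,y -170.9 1.4 z 0.1312 hook~ -55.9
```

Emit:
drive_tool:
  deltas:
    - {"gripper": 255, "offset": [0.0005, 0, 0], "angular": [0, 0, 0]}
    - {"gripper": 255, "offset": [0.001, 0, 0], "angular": [0, 0, 0]}
    - {"gripper": 255, "offset": [0.0015, 0, 0], "angular": [0, 0, 0]}
    - {"gripper": 255, "offset": [0.0015, 0, 0], "angular": [0, 0, 0]}

```text
t: 14.35
eef_pos: [0.4391, 0.1281, 0.1315]
tool_rot: [0.004, -0.149, 0.989, 0.001]
contact_force: [12.4, 3.4, -9.6]
gripper_width: 0.153
grasp_force: 118.8
```

```bash
python3 pull.py
```

```text
t 14.35 pull 12.83 lat -0.36 Fz -9.62 tcp lid x,y -171.0 1.5 z 0.1315 hook~ -56.0
```

Emit:
drive_tool:
  deltas:
    - {"gripper": 255, "offset": [0, 0, 0], "angular": [0, 0, 0]}
    - {"gripper": 255, "offset": [0, 0, 0], "angular": [0, 0, 0]}
    - {"gripper": 255, "offset": [0, 0, 0], "angular": [0, 0, 0]}
    - {"gripper": 255, "offset": [0, 0, 0], "angular": [0, 0, 0]}
    - {"gripper": 255, "offset": [0, 0, 0], "angular": [0, 0, 0]}

```text
t: 14.85
eef_pos: [0.4391, 0.1281, 0.1315]
tool_rot: [0.004, -0.149, 0.989, 0.001]
contact_force: [12.2, 3.6, -8.8]
gripper_width: 0.158
grasp_force: 118.8
```

```bash
python3 pull.py
```

```text
t 14.85 pull 12.76 lat -0.15 Fz -8.76 tcp lid x,y -171.0 1.5 z 0.1315 hook~ -56.0
```

Emit:
drive_tool:
  deltas:
    - {"gripper": 255, "offset": [-0.001, 0, 0], "angular": [0, 0, 0]}
    - {"gripper": 255, "offset": [-0.003, 0, 0], "angular": [0, 0, 0]}
    - {"gripper": 255, "offset": [-0.006, 0, 0], "angular": [0, 0, 0]}
    - {"gripper": 255, "offset": [-0.009, 0, 0], "angular": [0, 0, 0]}
    - {"gripper": 255, "offset": [-0.011, 0, 0], "angular": [0, 0, 0]}

```text
t: 15.35
eef_pos: [0.4458, 0.1299, 0.1304]
tool_rot: [-0.001, -0.149, 0.989, -0.0]
contact_force: [-0.0, 0.2, -1.5]
gripper_width: 0.16
grasp_force: 119.6
```

```bash
python3 pull.py;  python3 - <<'E'
from h import *
t=optics.read_camera("top"); s=optics.read_camera("side")
A=cv2.resize(t[190:340,140:240],None,fx=4,fy=4); B=cv2.resize(s[300:450,300:400],None,fx=4,fy=4)
cv2.imwrite("pics/n.png",cv2.convertScaleAbs(np.hstack([A,B]),alpha=1.5))
E
```

```text
t 15.35 pull 0.05 lat 0.16 Fz -1.52 tcp lid x,y -164.1 1.2 z 0.1304 hook~ -49.1
```

View pics/n.png

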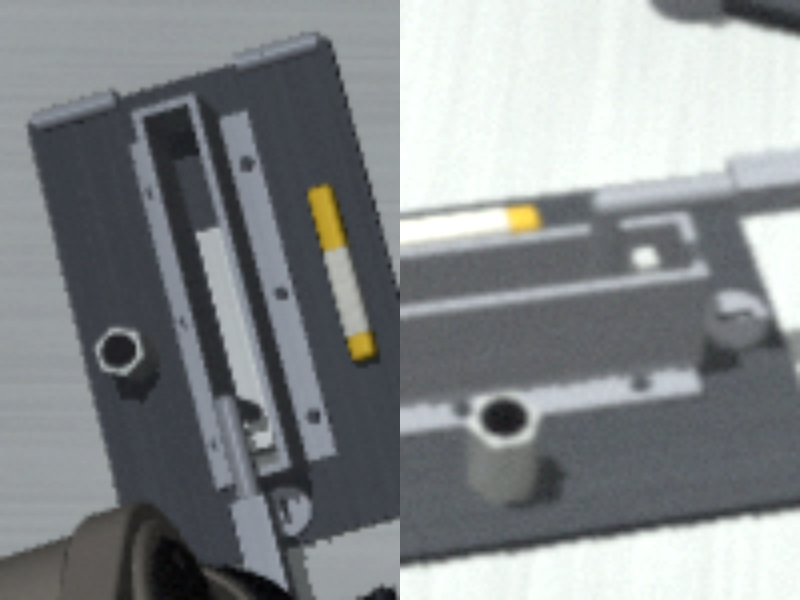

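The top and side crops show the lug drawn towards the guard's -x end (645,257 in the side half), at about lid x = -65. Lifting out.

Emit:
drive_tool:
  deltas:
    - {"gripper": 255, "offset": [0, 0, -0.01], "angular": [0, 0, 0]}
    - {"gripper": 255, "offset": [0, 0, -0.025], "angular": [0, 0, 0]}
    - {"gripper": 255, "offset": [0, 0, -0.05], "angular": [0, 0, 0]}
    - {"gripper": 255, "offset": [0, 0, -0.075], "angular": [0, 0, 0]}
    - {"gripper": 255, "offset": [0, 0, -0.09], "angular": [0, 0, 0]}

```text
t: 15.95
eef_pos: [0.4468, 0.1302, 0.2231]
tool_rot: [0.001, -0.149, 0.989, 0.0]
contact_force: [0.3, 0.2, -1.6]
gripper_width: 0.158
grasp_force: 119.6
```

```bash
python3 go.py .6495 -.171 .2192 11.4
```

```text
off [-0.1052 -0.3475  0.004 ] ang [0.0006 0.0025 0.1266] t 15.95 pos [0.4468 0.1302 0.2231] F [ 0.33  0.15 -1.57] q [-0.56  0.24  0.17  2.13 -0.06  0.77  1.51] w 0.158 119.6
```

Emit:
drive_tool:
  deltas:
    - {"gripper": 255, "offset": [-0.006, -0.02, 0], "angular": [0, 0, 0.03]}
    - {"gripper": 255, "offset": [-0.018, -0.06, 0], "angular": [0, 0, 0.06]}
    - {"gripper": 255, "offset": [-0.032, -0.105, 0], "angular": [0, 0, 0.09]}
    - {"gripper": 255, "offset": [-0.045, -0.15, 0], "angular": [0, 0, 0.11]}
    - {"gripper": 255, "offset": [-0.059, -0.195, 0], "angular": [0, 0, 0.127]}

```text
t: 16.45
eef_pos: [0.5607, -0.0403, 0.2215]
tool_rot: [-0.0, -0.099, 0.995, 0.0]
contact_force: [1.5, 1.0, -1.9]
gripper_width: 0.161
grasp_force: 119.8
```

```bash
python3 go.py .6495 -.171 .2192 11.4
```

```text
off [-0.0613 -0.1457  0.0023] ang [ 0.0005 -0.     -0.0003] t 16.45 pos [ 0.5607 -0.0403  0.2215] F [ 1.49  1.03 -1.95] q [-0.25  0.39  0.26  1.92 -0.14  0.84  1.86] w 0.161 119.8
```

Emit:
drive_tool:
  deltas:
    - {"gripper": 255, "offset": [-0.019, -0.045, 0], "angular": [0, 0, 0]}
    - {"gripper": 255, "offset": [-0.037, -0.085, 0.001], "angular": [0, 0, 0]}
    - {"gripper": 255, "offset": [-0.051, -0.12, 0.002], "angular": [0, 0, 0]}
    - {"gripper": 255, "offset": [-0.059, -0.14, 0.002], "angular": [0, 0, 0]}
    - {"gripper": 255, "offset": [-0.061, -0.145, 0.002], "angular": [0, 0, 0]}

```text
t: 16.95
eef_pos: [0.6489, -0.1722, 0.2192]
tool_rot: [-0.0, -0.097, 0.995, -0.001]
contact_force: [-1.4, 0.0, -1.2]
gripper_width: 0.161
grasp_force: 119.8
```

Emit:
drive_tool:
  deltas:
    - {"gripper": 255, "offset": [0, 0, 0], "angular": [0, 0, 0]}
    - {"gripper": 255, "offset": [0, 0, 0], "angular": [0, 0, 0]}
    - {"gripper": 255, "offset": [0, 0, 0], "angular": [0, 0, 0]}

```text
t: 17.25
eef_pos: [0.6484, -0.1669, 0.2189]
tool_rot: [-0.0, -0.1, 0.995, 0.001]
contact_force: [-0.5, 0.3, -1.7]
gripper_width: 0.155
grasp_force: 119.8
```

```bash
python3 go.py .6495 -.171 .2192 11.4
python3 - <<'E'
from h import *
s=cv2.resize(optics.read_camera("side")[100:300,200:440],None,fx=3,fy=3); cv2.imwrite("pics/r.png",s)
o=cv2.imread("pics/l.png"); g=lambda i:cv2.cvtColor(i,cv2.COLOR_BGR2GRAY)
# template match patches: hook leg/tip, handle rear end, finger
for n,(x,y,w,h) in {"hook":(105,185,60,110),"shaft":(180,175,60,60),"rear":(430,165,60,60),"finger":(310,120,50,120)}.items():
    m=cv2.matchTemplate(g(s)[y-30:y+h+30,x-30:x+w+30],g(o)[y:y+h,x:x+w],cv2.TM_CCOEFF_NORMED); _,v,_,l=cv2.minMaxLoc(m); print(n,round(v,3),(np.array(l)-30)/3)
E
```

```text
off [-0.0003 -0.0042 -0.0003] ang [ 0.0016 -0.0004  0.0025] t 17.25 pos [ 0.6484 -0.1669  0.2189] F [-0.49  0.25 -1.75] q [-0.03  0.56  0.28  1.66 -0.18  0.95  2.08] w 0.155 119.8
hook 0.998 [1. 3.]
shaft 0.995 [1. 3.]
rear 0.997 [1.33333333 2.66666667]
finger 0.967 [1.         2.66666667]
```

Emit:
drive_tool:
  deltas:
    - {"gripper": 255, "offset": [0, -0.003, 0.005], "angular": [0, 0, 0]}
    - {"gripper": 255, "offset": [0, -0.003, 0.02], "angular": [0, 0, 0]}
    - {"gripper": 255, "offset": [0, -0.003, 0.03], "angular": [0, 0, 0]}
    - {"gripper": 255, "offset": [0, -0.003, 0.03], "angular": [0, 0, 0]}
    - {"gripper": 255, "offset": [0, -0.003, 0.03], "angular": [0, 0, 0]}

```text
t: 17.8
eef_pos: [0.649, -0.1717, 0.1879]
tool_rot: [-0.001, -0.099, 0.995, 0.0]
contact_force: [-0.5, -0.5, -2.1]
gripper_width: 0.159
grasp_force: 119.8
```

Emit:
drive_tool:
  deltas:
    - {"gripper": 255, "offset": [0, 0, 0.02], "angular": [0, 0, 0]}
    - {"gripper": 255, "offset": [0, 0, 0.04], "angular": [0, 0, 0]}
    - {"gripper": 255, "offset": [0, 0, 0.045], "angular": [0, 0, 0]}
    - {"gripper": 255, "offset": [0, 0, 0.045], "angular": [0, 0, 0]}
    - {"gripper": 255, "offset": [0, 0, 0.045], "angular": [0, 0, 0]}

```text
t: 18.3
eef_pos: [0.65, -0.172, 0.1448]
tool_rot: [0.001, -0.099, 0.995, -0.0]
contact_force: [0.2, 0.0, -0.3]
gripper_width: 0.158
grasp_force: 119.8
```

```bash
python3 go.py .6496 -.1711 .1195 11.4
```

```text
off [0.0002 0.001  0.0253] ang [-0.0008  0.0017 -0.0002] t 18.3 pos [ 0.65   -0.172   0.1448] F [ 0.23  0.01 -0.33] q [-0.01  0.65  0.25  1.7  -0.21  0.82  2.11] w 0.158 119.8
```

Emit:
drive_tool:
  deltas:
    - {"gripper": 255, "offset": [0, 0.001, 0.008], "angular": [0, 0, 0]}
    - {"gripper": 255, "offset": [0, 0.001, 0.016], "angular": [0, 0, 0]}
    - {"gripper": 255, "offset": [0, 0.001, 0.022], "angular": [0, 0, 0]}
    - {"gripper": 255, "offset": [0, 0.001, 0.025], "angular": [0, 0, 0]}
    - {"gripper": 255, "offset": [0, 0.001, 0.025], "angular": [0, 0, 0]}

```text
t: 18.8
eef_pos: [0.6489, -0.1706, 0.1194]
tool_rot: [-0.0, -0.099, 0.995, 0.0]
contact_force: [-3.6, 2.1, 7.2]
gripper_width: 0.158
grasp_force: 120.8
```

```bash
python3 go.py .6496 -.1711 .1193 11.4
```

```text
off [-0.0006 -0.0006  0.0001] ang [ 0.0013 -0.001  -0.0002] t 18.8 pos [ 0.6489 -0.1706  0.1194] F [-3.56  2.05  7.25] q [-0.    0.69  0.24  1.71 -0.22  0.78  2.11] w 0.158 120.8
```

Emit:
drive_tool:
  deltas:
    - {"gripper": 255, "offset": [0, 0, 0], "angular": [0, 0, 0]}
    - {"gripper": 255, "offset": [0, 0, 0], "angular": [0, 0, 0]}
    - {"gripper": 150, "offset": [0, 0, 0], "angular": [0, 0, 0]}
    - {"gripper": 100, "offset": [0, 0, 0], "angular": [0, 0, 0]}
    - {"gripper": 0, "offset": [0, 0, 0], "angular": [0, 0, 0]}
  grip_force: 20

```text
t: 19.3
eef_pos: [0.6493, -0.1708, 0.1187]
tool_rot: [0.0, -0.099, 0.995, -0.0]
contact_force: [0.1, -0.2, -0.8]
gripper_width: 0.66
grasp_force: 0.0
```

Emit:
drive_tool:
  deltas:
    - {"gripper": 0, "offset": [0, 0, 0], "angular": [0, 0, 0]}
    - {"gripper": 0, "offset": [0, 0, 0], "angular": [0, 0, 0]}
    - {"gripper": 0, "offset": [0, 0, 0], "angular": [0, 0, 0]}

```text
t: 19.6
eef_pos: [0.6492, -0.1708, 0.1187]
tool_rot: [0.0, -0.099, 0.995, 0.0]
contact_force: [-0.3, 0.2, -0.6]
gripper_width: 0.997
grasp_force: 0.0
```

Emit:
drive_tool:
  deltas:
    - {"gripper": 0, "offset": [0, 0, -0.01], "angular": [0, 0, 0]}
    - {"gripper": 0, "offset": [0, 0, -0.03], "angular": [0, 0, 0]}
    - {"gripper": 0, "offset": [0, 0, -0.06], "angular": [0, 0, 0]}
    - {"gripper": 0, "offset": [0, 0, -0.1], "angular": [0, 0, 0]}
    - {"gripper": 0, "offset": [0, 0, -0.12], "angular": [0, 0, 0]}

```text
t: 20.1
eef_pos: [0.6504, -0.1714, 0.2432]
tool_rot: [0.002, -0.099, 0.995, -0.001]
contact_force: [-0.2, -1.2, 0.0]
gripper_width: 0.999
grasp_force: 0.0
```

```bash
python3 go.py .6496 -.1711 .1193 11.4
python3 - <<'E'
from h import *
s=optics.read_camera("side"); cv2.imwrite("pics/f.png",s); o=cv2.imread("pics/side0.png")
g=lambda i:cv2.resize(cv2.cvtColor(i,cv2.COLOR_BGR2GRAY),None,fx=4,fy=4,interpolation=cv2.INTER_CUBIC)
S,O=g(s),g(o)
for n,(x,y,w,h) in {"hook":(243,214,18,32),"rear":(340,205,20,20),"restbase":(268,234,30,26),"lug":(322,363,14,12),"gauge":(175,272,75,40),"ratchet":(355,278,125,50),"socket":(312,392,30,38),"crayon":(272,348,66,18)}.items():
    a=10 if n!="lug" else 60
    m=cv2.matchTemplate(S[4*y-40:4*(y+h)+40,4*(x-a):4*(x+w+a)],O[4*y:4*(y+h),4*x:4*(x+w)],cv2.TM_CCOEFF_NORMED); _,v,_,l=cv2.minMaxLoc(m); print(n,round(v,3),(np.array(l)-[4*a,40])/4)
E
```

```text
off [0.0013 0.0007 0.1239] ang [-0.0025  0.006  -0.0006] t 20.1 pos [ 0.6504 -0.1714  0.2432] F [-0.2  -1.23  0.01] q [-0.04  0.54  0.29  1.64 -0.18  0.99  2.08] w 0.999 0.0
hook 0.997 [0.25 0.  ]
rear 0.883 [ 0.  -0.5]
restbase 0.998 [0. 0.]
lug 0.993 [33.5 -4.5]
gauge 0.998 [0. 0.]
ratchet 0.968 [0. 0.]
socket 0.995 [0. 0.]
crayon 0.998 [0. 0.]
```

The rod lies back where it was, the bolt is drawn and the bystanders haven't moved. Handing in.

```bash
python3 -c "
from station import bot
print(bot.hand_in())"
```

```text
the job is handed in; nothing more can be done
None
```

The job is handed in, verdict not shown: the bolt was drawn to its stop at about lid x = -65 mm and held at about 12.8 N for over half a second, the rod is back in its rest to within a pixel of where it lay, and the gauge, ratchet, socket and crayon did not move.

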